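# Set up the grow light over a propagator

### The job

Snap the white light bar forward out of the charging dock's two sprung clips and lay it, centred, in the two cradles of the grow-light stand while the lamp is still low. Then lift the ratchet mast by its yellow grip, click by click, until the pawl has caught under the red tooth, and let go of it there. Then carry the propagator by its green handle, keeping it level, and set it down gently, flat inside the drip tray under the light; leave the spray bottle, the clay pot and the trowel alone.

Things in the scene. Friction and masses are not known exactly. Their poses are not given: they have to be found in the camera images.
- dock: Grey charging dock fixed to the table, 130 mm deep (local x), 180 mm wide (local y), front facing local -x. Origin: on the table below the middle of the stored light bar. On two posts at local y = +62 and -62 mm are black sprung C-clips, 16 mm wide, holding the bar level along local y. Between the posts the bar is free all round; the dock's base, 14 mm thick, lies 90 mm below the bar's axis.
- clip_seat (a point): Point on the dock where the middle of the light bar sits in the clips, 105 mm above the table; axes as the dock. The clip mouths open up and forward, along local (-0.616, 0, 0.788): 38 degrees from vertical towards the dock's front. Pulled straight out that way, the bar snaps free with about 8 to 18 N over some 15 mm.
- light_bar: White rechargeable LED light bar with grey end caps: a round rod 26 mm in diameter, 190 mm long, about 0.16 kg, loose. Origin at its middle, its length along local y. It starts in the dock's clips, up to 6 mm off their middle.
- stand: Grow-light stand fixed to the table. Origin: on the table at the centre of its green drip tray; front faces local -x. Tray 132 (local x) by 192 mm (local y) inside, 144 by 204 outside, floor 4 mm thick, rim 12 mm above the table. At local x = +100 mm stands a dark channel 160 mm high, open at the back, in which the mast slides up. A steel pawl with a red thumb tab is hinged on its back.
- mast (a joint): Height of the ratchet mast in m, 0 lowest, 0.112 highest. Eight teeth on its back: the pawl lets it rise and catches at 0, 0.015, 0.030 ... 0.105, one click per 15 mm, some 3 mm above the resting height; let go, it sinks onto the last tooth passed. The red tooth (seventh, red band round the mast) rests at 0.090. Starts in one of the three lowest notches. Lifting takes 7 to 12 N.
- lift_grip (a point): Middle of the yellow lift grip on top of the mast: a round bar 24 mm in diameter, 70 mm long along the stand's local x. 240 mm above the table when the mast reads 0; rises with it. The lamp head's black fork lies 43 mm below.
- cradle (a point): Where the middle of the seated light bar lies, over the tray's centre, 208 mm above the table at mast 0, rising with it; axes as the stand, bar along local y. Two black cradles at local y = +72 and -72 mm, 14 mm wide, open upwards, 30 mm between walls, flared lips ending 20 mm above this point. Free for fingers between them; the fork's cross bar is 68 mm behind (local +x).
- propagator: Small closed propagator: black base 108 mm (local x) by 150 mm (local y), flange 114 by 156 mm at 34 mm height, clear dome with its top at 76 mm, lid fixed on; about 0.4 kg, loose. Origin: centre of its underside. Its 150 mm side goes along the tray's 192 mm side, either way round.
- carry_handle (a point): Middle of the propagator's green handle, a level bar 86 mm long (local x), 16 mm wide (local y), 14 mm high, its middle 108 mm above the underside; posts 37 mm before and behind, 25 mm free between bar and dome. Under the raised lamp there is no room for an upright gripper: lean it some 30 to 40 degrees back to the front of the stand (its local -x), fingers pointing down and forward.
- spray_bottle: Bystander: white and green spray bottle, 60 mm in diameter, 165 mm tall, origin at the centre of its underside.
- clay_pot: Bystander: empty clay pot, 96 mm in diameter, 82 mm tall, origin at the centre of its underside.
- trowel: Bystander: hand trowel lying flat, 275 mm long along its local x (blade to +x), 57 mm wide, 24 mm high, origin on the table near its middle.
Mind the look-alikes: they are no part of the job. Leave any turquoise look-alike of the dock alone.

How it is judged:
By the outcome, as a careful person would: the job done as asked, in the order asked, and still so for the second after the job is handed in, with the robot touching nothing.
It also fails if it takes over 72 s, if anything falls off the work surface, if the arm or the gripper's body presses on something with over 40 N, if the wrist force passes 120 N, or if a joint passes its speed limit or range.

### The arm

A 6-joint arm with a two-finger parallel gripper is mounted at the origin on the work surface. World frame = base frame: x ahead of the robot, y to its left, z up, the work surface at z = 0. Lengths are in m, angles in rad, forces in N, time in s.
With the tool pointing down it reaches from about 0.35 to 0.775 m from the base axis. Payload 7.3 kg.
Tool frame: the origin (TCP) lies where the fingers leave the gripper's body, on its centre line; the fingertips stand 66 mm ahead of it and the grasp point (between the pads) lies 47 mm ahead of it (robot.tips_ahead is the distance from the TCP to the fingertips, in m); z points along the fingers, y is the line along which they close (so a half turn about z gives the same grasp; the last joint's range is limited). The gripper opens to 92 mm and grips with 3 to 60 N. Pads are 19 mm wide; open, the fingers measure 130 mm over their backs; the gripper's body (75 mm by 190 mm) begins 47 mm behind the grasp point.
Start: joints at [1.192, 0.342, 1.524, -0, 1.275, -0.146], TCP at [0.121, 0.511, 0.292] pointing down, gripper open.
Joint ranges: [-2.53, 2.53], [-0.77, 2.02], [0.04, 2.7], [-1, 4.14], [0.28, 2.66], [-3.11, 3.11]. Speed limits (rad/s): [2.57, 2.57, 3.14, 3.14, 3.14, 3.14].

### API

Orientations are given as [roll, pitch, yaw] about the fixed x, y, z axes, in that order (R = Rz(yaw) Ry(pitch) Rx(roll)).
In Python, from cell import robot gives the robot as it stands.
- The arm moves only by the shell command python3 -m inch 'ROWS' [FORCE]. ROWS is a JSON object of lists of equal length, an entry for each row: "travel": the shift along the tool's x, y, z in mm, a list of three; "turn": the turn about the tool's z in units of 5 degrees (1.0 is 5 degrees); "claw": the closure, from -1 (fully open) to 1 (shut). A call has 1 to 12 rows; each row is the pose to reach, as a shift and turn from the pose commanded when the call began, along the tool's axes at that moment; what a row does not reach only later rows make up. A row lasts 1/10 s, in which the tool goes at most 50 mm and 8.59 degrees, less where a joint would pass 70% of its speed; a pose out of reach is approached as far as the arm can. A call with a gripper value outside its range is refused whole. The fingers move at their own pace and stop on an object; FORCE is the grip in N (left out, the last holds). Time passes only in rows, so rows that repeat a pose let the fingers close. It gives the time, the measured TCP pose, the force, the opening and the grip force at its end, in the units of the state.
- robot.observe(): the state, without advancing time (a new reading comes with each control period).
- robot.read_camera(name): name is "side" or "top" or "wrist"; returns a dict with "pixels" (420x560x3 uint8, red, green, blue), "fx", "fy", "cx", "cy" (pixels), "k1" (the pictures are not rectified: a ray, as slopes to the right and down, at radius r is drawn at 1 + k1 r^2 times it, then the intrinsics apply), "cam_to_world" (4x4, takes a point from camera to world coordinates). Camera axes: x right, y down, z forward; pixel columns grow to the right and rows downward; lengths in m; the calibration is good to about 2 mm. A picture is of the moment at which its call begins. There is no depth.
- robot.hand_in(): hands the job in; it is judged then, once.
The state is a dict: "time": time; "qpos": joint angles; "qvel": joint speeds; "joint_efforts": joint torques, N m; "tool_pos": TCP position; "tool_rot": TCP orientation; "contact_force": force on the tool from outside, world axes, zero at the start; "torque": the same for the moment, N m; "opening": finger opening in m; "grip_force": force on a finger pad.
Only numpy, scipy, OpenCV 4.12 (cv2) and the standard library are available. Lean on these libraries where they do the work, as an engineer would, in place of code of your own. Each camera call takes 0.05 s, during which the arm holds its last target. There are 200 camera calls.

## Working session

There is one attempt and no reset: what is moved stays moved. The work goes in short steps, Python scripts to look and compute and a shell command to move; the robot and the scene stay as the last step left them, time stands still between calls to the robot, and variables do not carry over. Pictures are saved under pics/ and viewed, at most 10 in all, crops included, and the job is handed in when it is done.

```bash
ls; mkdir -p pics; cat > h.py <<'E'
import numpy as np, cv2, sys
from cell import robot
from scipy.spatial.transform import Rotation as Rn
def K(c): return np.array([[c['fx'],0,c['cx']],[0,c['fy'],c['cy']],[0,0,1.]]), np.array([c['k1'],0,0,0,0.])
def shot(n,save=None):
    c=robot.read_camera(n)
    if save: cv2.imwrite('pics/'+save,c['pixels'][:,:,::-1])
    np.savez('last_'+n,**c); return c
def load(n): return dict(np.load('last_'+n+'.npz'))
def ray(c,uv):
    k,d=K(c); p=cv2.undistortPoints(np.array(uv,float).reshape(-1,1,2),k,d).reshape(-1,2)
    T=np.array(c['cam_to_world']); D=np.c_[p,np.ones(len(p))]@T[:3,:3].T
    return T[:3,3],D/np.linalg.norm(D,axis=1)[:,None]
def onz(c,uv,z):
    o,D=ray(c,uv); return o+D*((z-o[2])/D[:,2])[:,None]
def tri(c1,p1,c2,p2):
    o,D=ray(c1,p1);q,E=ray(c2,p2);out=[]
    for d,e in zip(D,E):
        A=np.array([d,-e]).T; s=np.linalg.lstsq(A,q-o,rcond=None)[0]
        a=o+d*s[0];b=q+e*s[1]; out.append(np.r_[(a+b)/2,np.linalg.norm(a-b)])
    return np.array(out)
def proj(c,P):
    T=np.linalg.inv(np.array(c['cam_to_world'])); k,d=K(c)
    return cv2.projectPoints(np.array(P,float).reshape(-1,3),cv2.Rodrigues(T[:3,:3])[0],T[:3,3],k,d)[0].reshape(-1,2)
def pose():
    s=robot.observe(); r=s['tool_rot']; return np.array(s['tool_pos']),Rn.from_euler('xyz',r).as_matrix()
E
python3 - <<'E'
from h import *
np.set_printoptions(precision=3,suppress=True)
for n in('side','top'):
    c=shot(n,n+'0.png'); print(n,c['fx'],c['k1'],c['cam_to_world'])
print(robot.observe())
E
```

```text
pics
side 385.27179018966234 -0.06630043589288846 [[ 0.955 -0.226  0.192  0.326]
 [-0.297 -0.74   0.603 -0.831]
 [ 0.005 -0.633 -0.774  1.08 ]
 [ 0.     0.     0.     1.   ]]
top 466.74868472683784 -0.11582251746957895 [[-0.005 -0.995  0.096  0.426]
 [-1.     0.005 -0.001 -0.08 ]
 [ 0.001 -0.096 -0.995  1.523]
 [ 0.     0.     0.     1.   ]]
{'time': 0.1, 'qpos': array([ 1.192,  0.343,  1.525, -0.   ,  1.275, -0.146]), 'qvel': array([ 0.002, -0.001, -0.003,  0.001, -0.001, -0.001]), 'joint_efforts': array([  0.001, -43.2  , -24.469,   0.072,   0.053,  -0.   ]), 'tool_pos': array([0.121, 0.511, 0.292]), 'tool_rot': array([-3.14 , -0.   ,  2.909]), 'contact_force': array([-0.329, -0.728, -0.784]), 'torque': array([0.02 , 0.011, 0.035]), 'grip_force': 0.0, 'opening': 0.09170807556744646}
```

View pics/side0.png

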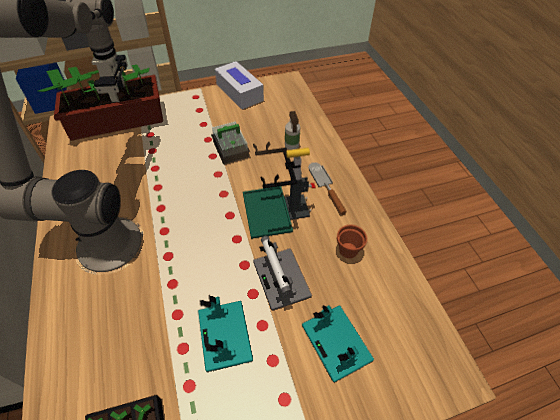

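View pics/top0.png

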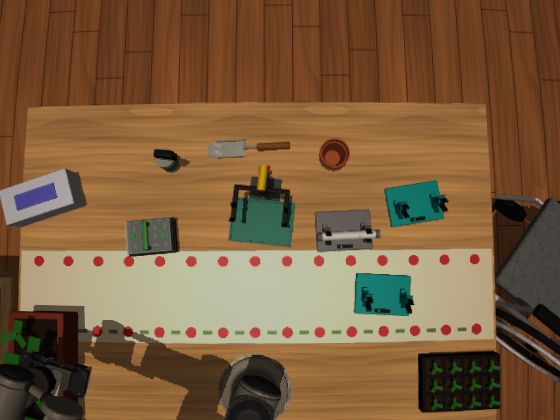

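Candidates for the dock and bar: the grey dock with the white bar (top 347,235; side 275,268), and two turquoise look-alikes (top 415,203 and 383,295), both empty. I choose the grey one. Next is a close crop of it together with the stand and the propagator.

```bash
python3 - <<'E'
from h import *
t=load('top')['pixels'][:,:,::-1];s=load('side')['pixels'][:,:,::-1]
f=lambda i,x,y,w,h:cv2.resize(i[y:y+h,x:x+w],(400,300),interpolation=cv2.INTER_CUBIC)
a=np.vstack([np.hstack([f(t,300,195,100,75),f(t,215,155,120,90)+0]),np.hstack([f(s,205,110,140,105),f(s,235,185,140,105)])])
cv2.imwrite('pics/c1.png',a)
E
```

```text
(no output)
```

View pics/c1.png

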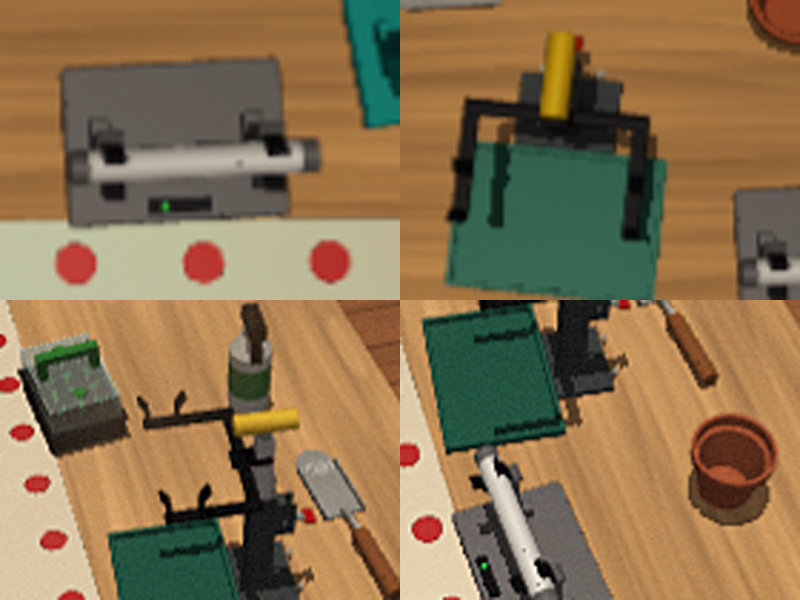

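The crops show the white bar in the black clips of the grey dock, with its green LED at the front facing the robot. The fork and cradles stand over the green tray, and the yellow grip is at top (263,178). Next I measure with colour masks.

```bash
cat >> h.py <<'E'
def mask(c,lo,hi,roi):
    h=cv2.cvtColor(np.ascontiguousarray(c['pixels']),cv2.COLOR_RGB2HSV); m=cv2.inRange(h,np.array(lo),np.array(hi))
    z=np.zeros_like(m); x,y,w,g=roi; z[y:y+g,x:x+w]=m[y:y+g,x:x+w]; return z
def big(m):
    cs=cv2.findContours(m,cv2.RETR_EXTERNAL,cv2.CHAIN_APPROX_NONE)[0]; return max(cs,key=cv2.contourArea)
def ends(ct):
    (c,(w,h),a)=cv2.minAreaRect(ct); b=cv2.boxPoints((c,(w,h),a))
    i=0 if np.linalg.norm(b[0]-b[1])<np.linalg.norm(b[1]-b[2]) else 1
    e=[(b[i]+b[(i+1)%4])/2,(b[(i+2)%4]+b[(i+3)%4])/2]; return np.array(e)
E
python3 - <<'E'
from h import *
np.set_printoptions(precision=4,suppress=True)
t,s=load('top'),load('side')
hs=lambda c,u,v:cv2.cvtColor(np.ascontiguousarray(c['pixels']),cv2.COLOR_RGB2HSV)[v,u]
for nm,c,u,v in [('bar t',t,345,234),('dock t',t,340,217),('tray',t,262,225),('grip',t,263,175),('cap',t,319,236),('bar s',s,272,258),('dock s',s,292,265),('tray s',s,270,210),('grip s',s,297,152),('handle t',t,145,236),('base s',s,232,152),('handle s',s,228,130)]: print(nm,hs(c,u,v))
B=[]
def E(c,lo,hi,roi,axis):
    m=mask(c,lo,hi,roi); pts=cv2.findNonZero(m).reshape(-1,2); e=ends(cv2.convexHull(pts)); e=e[np.argsort(e[:,axis])]; print(len(pts),e.ravel()); return e
print('bar');print(tri(t,E(t,(0,0,150),(180,60,255),(300,222,80,20),0),s,E(s,(0,0,150),(180,60,255),(255,228,45,72),1)))
print('grip');print(tri(t,E(t,(20,150,80),(35,255,255),(250,155,30,45),1),s,E(s,(20,150,80),(35,255,255),(280,140,40,20),0)[::-1]))
print('handle');print(tri(t,E(t,(45,120,40),(75,255,255),(135,215,20,40),1),s,E(s,(45,120,40),(75,255,255),(210,115,40,25),0)[::-1]))
m=mask(t,(70,80,40),(90,255,140),(215,185,100,70)); ct=big(m); print('tray',cv2.contourArea(ct)); b=cv2.boxPoints(cv2.minAreaRect(ct)); print(b, onz(t,b,0.012))
E
```

```text
bar t [ 19  30 181]
dock t [14 34 98]
tray [ 77 120 104]
grip [ 22 229 187]
cap [14 30 94]
bar s [ 21  22 217]
dock s [ 11  26 106]
tray s [ 78 152  84]
grip s [ 22 195 209]
handle t [ 56 139 123]
base s [19 56 64]
handle s [ 54 103  52]
bar
254 [322.9225 235.9838 375.0377 233.9794]
490 [252.1879 245.0991 273.1672 296.0488]
[[ 0.4687 -0.213   0.1041  0.0473]
 [ 0.4797 -0.3779  0.0792  0.0381]]
grip
209 [263.3539 164.6692 260.2154 189.7769]
166 [286.0847 153.6769 309.1001 150.8   ]
[[ 0.6787 -0.0397  0.2703  0.0022]
 [ 0.6087 -0.031   0.2698  0.004 ]]
handle
142 [140.0102 222.1422 141.9543 249.3604]
112 [217.4556 133.0401 238.6017 127.1662]
[[0.5383 0.352  0.0839 0.0009]
 [0.4523 0.3451 0.0811 0.0032]]
tray 2176.5
[[228.7327 239.6733]
 [233.0891 196.1089]
 [294.4752 202.2475]
 [290.1188 245.8119]] [[ 0.4862  0.0809  0.012 ]
 [ 0.6283  0.0673  0.012 ]
 [ 0.6071 -0.133   0.012 ]
 [ 0.4654 -0.1178  0.012 ]]
```

```bash
python3 -m inch 2>&1 | head -30; python3 - <<'E'
from h import *
print([a for a in dir(robot) if a[0]!='_'])
t,s=load('top'),load('side'); print(onz(t,[[348,235],[317,236.8],[380,233.8]],.105))
E
```

```text
invalid input
['IKError', 'hand_in', 'observe', 'read_camera', 'tips_ahead']
[[ 0.49473091 -0.29209272  0.105     ]
 [ 0.48985886 -0.19737489  0.105     ]
 [ 0.49769877 -0.39059137  0.105     ]]
```

```bash
python3 -m inch '{"travel":[[-290,-200,-80],[-290,-200,-80],[-290,-200,-80],[-290,-200,-80],[-290,-200,-80],[-290,-200,-80],[-290,-200,-80],[-290,-200,-80]],"turn":[0,0,0,0,0,0,0,0],"claw":[-1,-1,-1,-1,-1,-1,-1,-1]}' 20
python3 -m inch '{"travel":[[-215,-500,10],[-215,-500,10],[-215,-500,10],[-215,-500,10],[-215,-500,10],[-215,-500,10],[-215,-500,10],[-215,-500,10],[-215,-500,10],[-215,-500,10],[-215,-500,10],[-215,-500,10]],"turn":[15,15,15,15,15,15,15,15,15,15,15,15],"claw":[-1,-1,-1,-1,-1,-1,-1,-1,-1,-1,-1,-1]}'
cat >> h.py <<'E'
def to(p,psi=None):
    x,R=pose(); d=R.T@(np.array(p)-x)*1000
    cur=np.degrees(np.arctan2(R[1,0],R[0,0])); u=None if psi is None else ((cur-psi+180)%360-180)/5
    print('travel',d.round(1),'turn',u,'cur psi',cur.round(2),'pos',x.round(4))
E
python3 - <<'E'
from h import *
np.set_printoptions(precision=4,suppress=True)
c=shot('wrist','w1.png'); print(robot.observe()['time'],pose(),c['fx'],c['cam_to_world'])
E
```

```text
time: 0.9
tool_pos: [0.3598, 0.2464, 0.3731]
tool_rot: [3.141, 0.002, 2.904]
contact_force: [-0.2, 0.3, 0.3]
opening: 0.0918
grip_force: 0.0
time: 2.1
tool_pos: [0.4513, -0.2908, 0.3602]
tool_rot: [-3.14, -0.001, 1.596]
contact_force: [-0.3, 0.7, -0.0]
opening: 0.0919
grip_force: 0.0
2.15 (array([ 0.451 , -0.2882,  0.3605]), array([[-0.0261,  0.9997, -0.002 ],
       [ 0.9997,  0.0261,  0.0021],
       [ 0.0021, -0.0019, -1.    ]])) 296.9046200580791 [[ 0.9997  0.0245  0.0052  0.4493]
 [ 0.025  -0.9573 -0.2879 -0.2128]
 [-0.002   0.2879 -0.9577  0.4515]
 [ 0.      0.      0.      1.    ]]
```

View pics/w1.png

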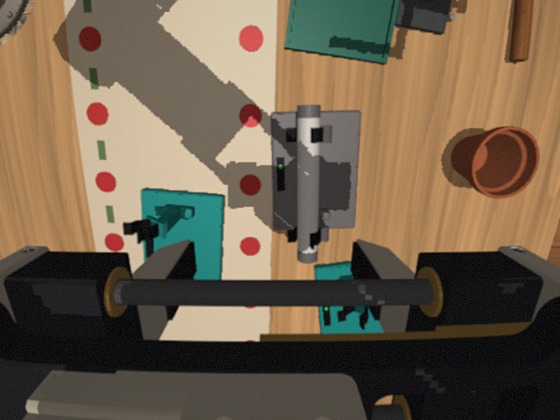

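The wrist view shows the bar's end caps at (309,105) and (307,262), the dock base spanning u 272–360 and v 111–231, and the clips at v 134 and 236.

```bash
python3 - <<'E'
from h import *
np.set_printoptions(precision=4,suppress=True)
t,w,s=load('top'),load('wrist'),load('side')
e=[[309,105],[307,262]]
print(tri(t,[[317,236.8],[380,233.8]],w,e)); print(tri(s,[[264.8,239.3],[285.8,288.3]],w,e)); print(onz(w,e,.105))
p=cv2.findNonZero(mask(w,(0,0,95),(180,70,255),(295,142,28,90))); print(len(p),ends(cv2.convexHull(p)), cv2.minAreaRect(p))
to([.494,-.294,.20],92.3)
E
```

```text
[[ 0.4897 -0.1978  0.0963  0.0011]
 [ 0.4973 -0.3906  0.1053  0.0007]]
[[ 0.4887 -0.1975  0.0964  0.001 ]
 [ 0.4948 -0.3831  0.1202  0.0003]]
[[ 0.4883 -0.1979  0.105 ]
 [ 0.497  -0.3909  0.105 ]]
1790 [[310. 142.]
 [310. 231.]] ((310.0, 186.5), (89.0, 24.0), 90.0)
travel [ -7.2  43.1 160.4] turn -0.16086062040976684 cur psi 91.5 pos [ 0.451  -0.2882  0.3605]
```

```bash
python3 -m inch '{"travel":[[-4,20,50],[-7,42,100],[-7,42,140],[-7,42,170],[-7,42,190],[-7,42,201],[-7,42,201],[-7,42,201]],"turn":[-0.2,-0.2,-0.2,-0.2,-0.2,-0.2,-0.2,-0.2],"claw":[-1,-1,-1,-1,-1,-1,-0.2,-0.2]}' 45
python3 - <<'E'
from h import *
np.set_printoptions(precision=4,suppress=True)
c=shot('wrist','w2.png'); to([.4927,-.2944,.159],92.6)
E
```

```text
time: 2.95
tool_pos: [0.4937, -0.2922, 0.1623]
tool_rot: [3.14, 0.001, 1.618]
contact_force: [0.8, 0.4, 0.3]
opening: 0.0803
grip_force: 0.0
travel [-1.9 -1.2  3.7] turn 0.017539133566617692 cur psi 92.69 pos [ 0.4938 -0.2925  0.1627]
```

View pics/w2.png

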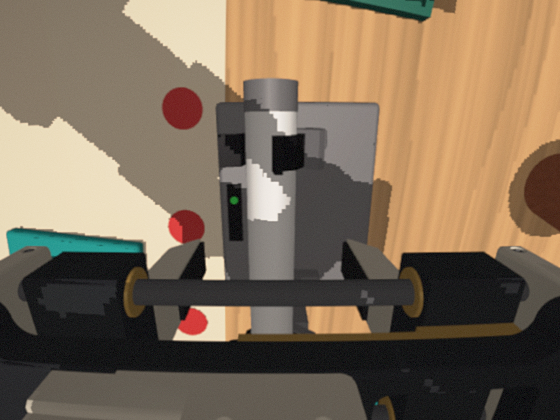

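The jaws are centred on the bar: bar axis at u≈271, jaw middle at u≈273. I'll close, check, then pull along the mouth direction.

```bash
python3 -m inch '{"travel":[[0,-1,3],[0,-1,3],[0,-1,3],[0,-1,3],[0,-1,3],[0,-1,3],[0,-1,3],[0,-1,3]],"turn":[0,0,0,0,0,0,0,0],"claw":[0.6,0.6,0.6,0.6,0.6,0.6,0.6,0.6]}' 45
python3 -m inch '{"travel":[[0,-3,-4],[0,-6,-8],[0,-9,-12],[0,-12,-16],[0,-18,-24],[0,-25,-32],[0,-37,-47],[0,-37,-47]],"turn":[0,0,0,0,0,0,0,0],"claw":[0.6,0.6,0.6,0.6,0.6,0.6,0.6,0.6]}'
```

```text
time: 3.8
tool_pos: [0.4926, -0.2926, 0.1584]
tool_rot: [3.141, 0.0, 1.617]
contact_force: [2.9, 0.1, 0.8]
opening: 0.025
grip_force: 45.0
time: 4.6
tool_pos: [0.4544, -0.2949, 0.2073]
tool_rot: [3.14, 0.002, 1.616]
contact_force: [-0.5, 0.0, -1.1]
opening: 0.0249
grip_force: 45.0
```

```bash
python3 -m inch '{"travel":[[0,-5,-50],[20,-5,-90],[50,-5,-130],[90,-5,-160],[130,-5,-193],[170,-5,-193],[195,-5,-193],[195,-5,-193],[195,-5,-193],[195,-5,-193]],"turn":[0,0,0,0.5,1,1.8,1.8,1.8,1.8,1.8],"claw":[0.6,0.6,0.6,0.6,0.6,0.6,0.6,0.6,0.6,0.6]}'
python3 - <<'E'
from h import *
np.set_printoptions(precision=4,suppress=True)
c=shot('wrist','w3.png'); d=shot('top','t3.png'); print(pose()[0])
w=c['pixels'][:,:,::-1]; f=cv2.resize(d['pixels'][150:260,205:352,::-1],(800,600),interpolation=cv2.INTER_CUBIC); cv2.imwrite('pics/t3c.png',f)
E
```

```text
time: 5.6
tool_pos: [0.4412, -0.1005, 0.3979]
tool_rot: [-3.141, 0.0, 1.459]
contact_force: [0.3, -0.7, -1.6]
opening: 0.025
grip_force: 45.0
[ 0.4412 -0.1007  0.3978]
```

View pics/w3.png

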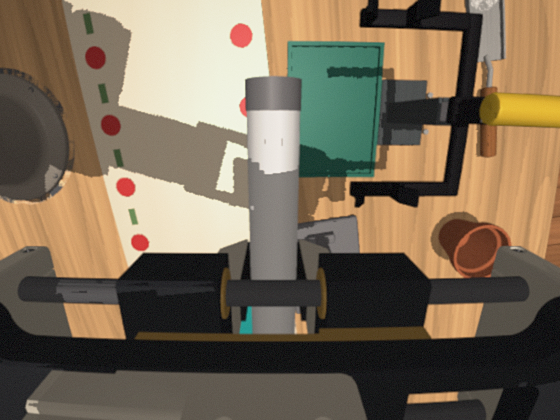

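View pics/t3c.png

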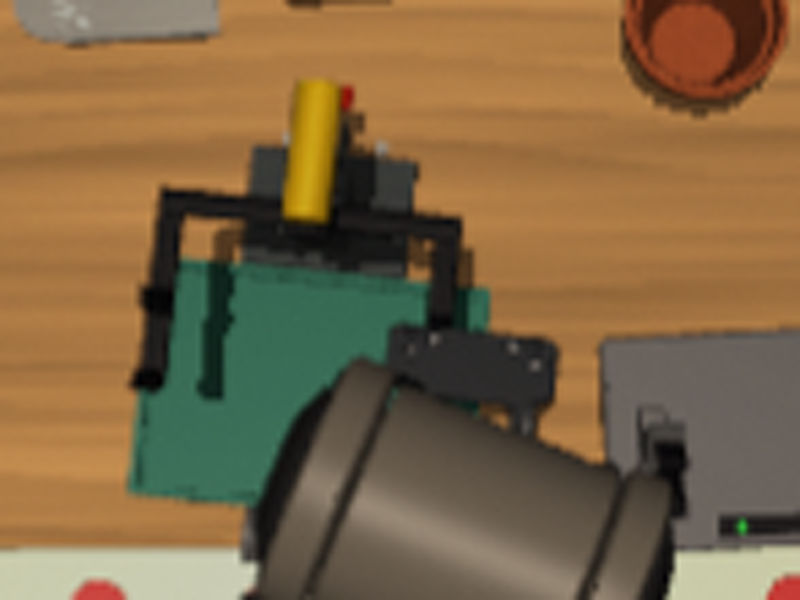

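The wrist view shows the tray at about (288,42)–(383,177), the +y cradle at (370–430,12), the −y cradle at (355–412,190), the grip at (520,110), and the bar's far end at (273,77). Now I compute the cradle pose from several sources.

```bash
python3 - <<'E'
from h import *
np.set_printoptions(precision=4,suppress=True)
w=load('wrist'); t=load('top'); s=load('side')
m=mask(w,(65,80,30),(95,255,160),(275,30,125,160)); m=cv2.morphologyEx(m,cv2.MORPH_CLOSE,np.ones((13,13)))
ct=big(m); P=onz(w,ct.reshape(-1,2).astype(float),.012)[:,:2].astype(np.float32)*1000
r=cv2.minAreaRect(P); print('tray w3',r, )
t0=cv2.cvtColor(cv2.imread('pics/top0.png'),cv2.COLOR_BGR2RGB); t['pixels']=t0
m=mask(t,(65,80,30),(95,255,160),(222,185,85,70)); m=cv2.morphologyEx(m,cv2.MORPH_CLOSE,np.ones((11,11)))
r=cv2.minAreaRect(onz(t,big(m).reshape(-1,2).astype(float),.012)[:,:2].astype(np.float32)*1000); print('tray top',r)
g=mask(w,(18,130,80),(38,255,255),(470,80,90,50)); e=ends(big(g)); print('grip front w3',e)
ft=[[260.2,189.8]]; print(tri(t,ft,w,e[np.argmin(e[:,0])][None]))
print('lips', tri(s,[[254,145],[269,143.3],[262.8,176.5],[277.5,175.8]],w,[[366,14],[433,12],[357,187],[410,192]]))
print('bar end',onz(w,[[273,77],[273,108]],.344), pose()[0])
b=mask(w,(0,0,0),(180,255,45),(340,175,130,40)); ys,xs=np.nonzero(b); print('darkbox',xs.min(),xs.max(),ys.min(),ys.max())
for v in range(178,208,3): x=np.nonzero(b[v])[0]; print(v,x.min() if len(x) else None,''.join('#' if k else '.' for k in b[v,340:470:2]>0))
E
```

```text
tray w3 ((543.8999633789062, -25.27001190185547), (200.95509338378906, 142.25730895996094), 84.27259063720703)
tray top ((546.4645385742188, -25.97796630859375), (200.41220092773438, 143.2480926513672), 83.791748046875)
grip front w3 [[480.0057 107.8532]
 [559.6284 110.9756]]
[[ 0.6133 -0.031   0.2515  0.0007]]
lips [[ 0.5228  0.0394  0.2644  0.0047]
 [ 0.5721  0.039   0.2589  0.0033]
 [ 0.5151 -0.0852  0.2516  0.0054]
 [ 0.5586 -0.0944  0.2509  0.0028]]
bar end [[ 0.4516 -0.005   0.344 ]
 [ 0.4501 -0.0186  0.344 ]] [ 0.4412 -0.1007  0.3978]
darkbox 351 459 175 206
178 445 .....................................................#######.....
181 444 ....................................................########.....
184 351 ......#####################################################......
187 351 ......#####################################################......
190 351 ......#####################################################......
193 351 ......#####################################################......
196 355 ........####..............#############..........................
199 356 ........####................###########..........................
202 356 ........####..................#########..........................
205 356 ........##..........................###..........................
```

```bash
python3 -m inch '{"travel":[[30,35,10],[60,70,20],[86,95,38],[86,95,38],[86,95,38]],"turn":[-0.1,-0.1,-0.1,-0.1,-0.1],"claw":[0.6,0.6,0.6,0.6,0.6]}'
python3 - <<'E'
from h import *
to([.545,-.0256,.293],84.05)
E
```

```text
time: 6.2
tool_pos: [0.5453, -0.0251, 0.359]
tool_rot: [-3.139, 0.0, 1.469]
contact_force: [0.4, -1.1, -0.2]
opening: 0.0245
grip_force: 45.0
travel [-0.5 -0.1 66. ] turn 0.02538772797171305 cur psi 84.18 pos [ 0.5453 -0.0251  0.359 ]
```

```bash
python3 -m inch '{"travel":[[0,0,20],[0,0,35],[0,0,45],[0,0,52],[0,0,58],[0,0,62],[0,0,62]],"turn":[0,0,0,0,0,0,0],"claw":[0.6,0.6,0.6,0.6,0.6,0.6,0.6]}'
python3 -m inch '{"travel":[[0,0,2],[0,0,4],[0,0,4]],"turn":[0,0,0],"claw":[0.6,0.6,0.6]}'
python3 - <<'E'
from h import *
c=shot('wrist','w4.png'); d=shot('side','s4.png')
E
```

```text
time: 6.9
tool_pos: [0.545, -0.0249, 0.2981]
tool_rot: [-3.141, -0.0, 1.469]
contact_force: [0.1, -0.3, -0.6]
opening: 0.0251
grip_force: 45.0
time: 7.2
tool_pos: [0.5451, -0.0247, 0.2941]
tool_rot: [-3.142, -0.0, 1.469]
contact_force: [-1.1, -0.3, -1.1]
opening: 0.0248
grip_force: 45.0
```

View pics/w4.png

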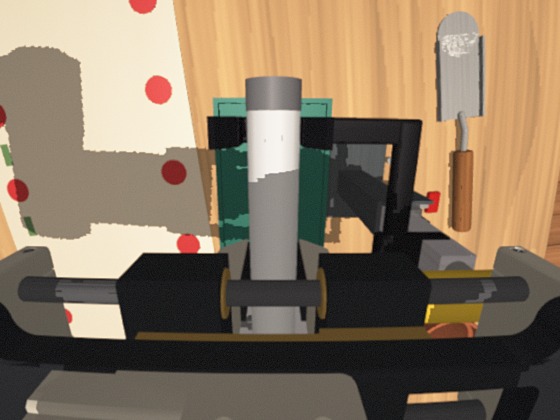

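The bar lies between the cradle lips (lips at u 207–247 and 301–335, bar u 247–301) and the yellow grip is clear. I'll lower the last millimetres and release.

```bash
python3 -m inch '{"travel":[[0,0,1],[0,0,2],[0,0,3],[0,0,3]],"turn":[0,0,0,0],"claw":[0.6,0.6,0.6,0.6]}'
python3 -m inch '{"travel":[[0,0,0],[0,0,0],[0,0,0],[0,0,0]],"turn":[0,0,0,0],"claw":[0,0,0,0]}'
python3 - <<'E'
from h import *
np.set_printoptions(precision=4,suppress=True)
w=load('wrist'); print(onz(w,[[273,79]],.253),onz(w,[[230,117],[230,143]],.255), pose()[0])
E
```

```text
time: 7.7
tool_pos: [0.5451, -0.0248, 0.2925]
tool_rot: [3.14, 0.0, 1.469]
contact_force: [-3.4, -0.1, 7.2]
opening: 0.0246
grip_force: 45.0
time: 8.1
tool_pos: [0.5452, -0.0248, 0.291]
tool_rot: [-3.142, -0.0, 1.469]
contact_force: [0.4, 0.2, 0.2]
opening: 0.0456
grip_force: 0.0
[[0.5543 0.0685 0.253 ]] [[0.5347 0.0551 0.255 ]
 [0.5332 0.0443 0.255 ]] [ 0.5452 -0.0248  0.291 ]
```

```bash
python3 -m inch '{"travel":[[0,0,-25],[0,0,-50],[0,20,-75],[0,50,-80],[0,80,-80],[0,100,-80],[0,100,-80],[0,100,-80],[0,100,-80],[0,100,-80],[0,100,-80],[0,100,-80]],"turn":[0,0,-2,-4,-18,-18,-18,-18,-18,-18,-18,-18],"claw":[0,0,0,0,0,0,0,0,0,-0.5,-0.5,-0.5]}' 45
python3 - <<'E'
from h import *
np.set_printoptions(precision=4,suppress=True)
c=shot('wrist','w5.png'); d=shot('side','s5.png'); print(c['cam_to_world'])
g=mask(c,(18,130,60),(38,255,255),(0,0,560,420)); ct=big(g); print(cv2.minAreaRect(ct),cv2.contourArea(ct))
a=cv2.moments(ct); print(onz(c,[[a['m10']/a['m00'],a['m01']/a['m00']]],.275))
to([.644,-.0355,.317],174.05)
w=d['pixels']; m=mask(d,(0,0,150),(180,60,255),(225,125,70,60)); print(len(cv2.findNonZero(m)))
a=np.hstack([c['pixels'][:,:,::-1][::1,60:500],cv2.resize(d['pixels'][115:220,220:310,::-1],(360,420))]); cv2.imwrite('pics/c5.png',a)
E
```

```text
time: 9.3
tool_pos: [0.6447, -0.035, 0.3709]
tool_rot: [3.141, -0.0, 2.975]
contact_force: [0.3, 0.8, -0.2]
opening: 0.065
grip_force: 0.0
[[ 0.1656  0.9445  0.2836  0.5676]
 [ 0.9862 -0.1585 -0.0479 -0.022 ]
 [-0.0003  0.2876 -0.9577  0.4622]
 [ 0.      0.      0.      1.    ]]
((272.06597900390625, 229.42385864257812), (101.0283203125, 36.54973602294922), 85.91438293457031) 3278.5
[[ 0.6381 -0.0347  0.275 ]]
travel [ 0.5 -0.6 53.9] turn -0.7736318757257947 cur psi 170.18 pos [ 0.6446 -0.035   0.3709]
305
```

View pics/c5.png

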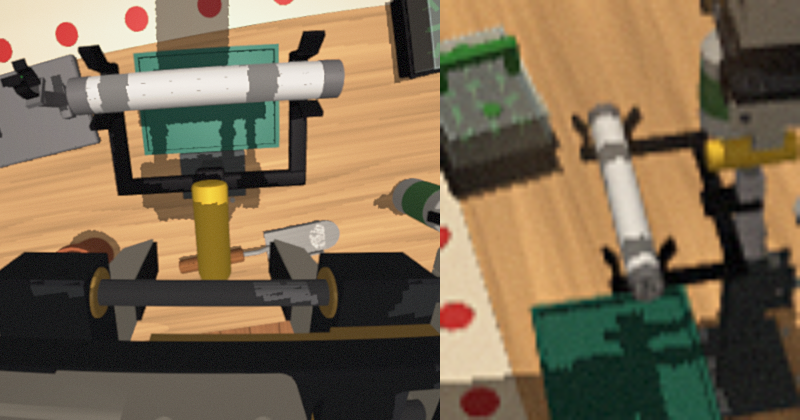

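Both views show the bar seated in both cradles; the grip lies between the jaws (c5 at 212,230). Now down onto the grip.

```bash
python3 -m inch '{"travel":[[0,0,15],[0,0,30],[0,0,42],[0,0,50],[0,0,54],[0,0,54]],"turn":[-0.8,-0.8,-0.8,-0.8,-0.8,-0.8],"claw":[-0.5,-0.5,-0.5,-0.5,-0.5,-0.5]}'
python3 -m inch '{"travel":[[0,0,0],[0,0,0],[0,0,0],[0,0,0],[0,0,0],[0,0,0]],"turn":[0,0,0,0,0,0],"claw":[0.7,0.7,0.7,0.7,0.7,0.7]}' 50
```

```text
time: 10.0
tool_pos: [0.6445, -0.0349, 0.3168]
tool_rot: [3.141, -0.001, 3.038]
contact_force: [0.1, 0.6, 0.6]
opening: 0.0688
grip_force: 0.0
time: 10.6
tool_pos: [0.6446, -0.0349, 0.3173]
tool_rot: [3.142, 0.0, 3.039]
contact_force: [0.9, 1.0, -0.0]
opening: 0.0254
grip_force: 0.0
```

```bash
python3 -m inch '{"travel":[[0,0,0],[0,0,0],[0,0,-3],[0,0,-6],[0,0,-10],[0,0,-14],[0,0,-19],[0,0,-19]],"turn":[0,0,0,0,0,0,0,0],"claw":[0.7,0.7,0.7,0.7,0.7,0.7,0.7,0.7]}'
python3 - <<'E'
from h import *
np.set_printoptions(precision=4,suppress=True)
t,s=shot('top'),shot('side')
def E(c,roi,ax):
    e=ends(big(mask(c,(18,130,80),(38,255,255),roi))); return e[np.argsort(e[:,ax])]
print(E(s,(275,125,50,35),0))
s0=dict(s); s0['pixels']=cv2.imread('pics/side0.png')[:,:,::-1]; print(E(s0,(275,125,50,35),0))
print(proj(s,[[.609,-.031,.270],[.609,-.031,.286]]))
E
```

```text
time: 11.4
tool_pos: [0.6445, -0.0355, 0.3358]
tool_rot: [-3.141, -0.001, 3.038]
contact_force: [1.5, -5.0, -5.5]
opening: 0.0228
grip_force: 50.0
[[289.5 145. ]
 [289.5 152. ]]
[[286.1 153.7]
 [309.2 150.4]]
[[286.8264 153.5068]
 [286.9557 149.6197]]
```

```bash
for i in 1 2; do python3 -m inch '{"travel":[[0,0,-4],[0,0,-8],[0,0,-12],[0,0,-16],[0,0,-20],[0,0,-23],[0,0,-23]],"turn":[0,0,0,0,0,0,0],"claw":[0.7,0.7,0.7,0.7,0.7,0.7,0.7]}';done
python3 -m inch '{"travel":[[0,0,-1],[0,0,-1]],"turn":[0,0],"claw":[0.7,0.7]}'
python3 -m inch '{"travel":[[0,0,2],[0,0,3],[0,0,4],[0,0,5],[0,0,6],[0,0,7],[0,0,7]],"turn":[0,0,0,0,0,0,0],"claw":[0.7,0.7,0.7,0.7,0.7,0.7,0.7]}'
```

```text
time: 12.2
tool_pos: [0.6446, -0.0355, 0.3582]
tool_rot: [-3.141, -0.001, 3.038]
contact_force: [1.4, -4.8, -5.9]
opening: 0.0226
grip_force: 50.0
time: 12.9
tool_pos: [0.6445, -0.0355, 0.3815]
tool_rot: [-3.141, -0.001, 3.038]
contact_force: [0.9, -5.5, -6.0]
opening: 0.0229
grip_force: 50.0
time: 13.1
tool_pos: [0.6446, -0.0356, 0.382]
tool_rot: [-3.141, -0.002, 3.038]
contact_force: [0.1, -5.2, -6.8]
opening: 0.0225
grip_force: 50.0
time: 13.8
tool_pos: [0.6445, -0.0355, 0.3772]
tool_rot: [-3.141, 0.001, 3.038]
contact_force: [-1.0, -5.6, 1.5]
opening: 0.0225
grip_force: 50.0
```

```bash
python3 -m inch '{"travel":[[0,0,0],[0,0,0],[0,0,0],[0,0,-10],[0,0,-35],[0,0,-60],[0,0,-60]],"turn":[0,0,0,0,0,0,0],"claw":[-0.2,-0.2,-0.2,-0.3,-0.3,-0.3,-0.3]}'
python3 -m inch '{"travel":[[40,0,-30],[90,0,-60],[140,0,-60],[190,0,-60],[230,0,-60],[230,0,-60],[230,0,-60]],"turn":[0,0,0,0,0,0,0],"claw":[-0.3,-0.3,-0.3,-0.3,-0.3,-0.3,-0.3]}'
python3 - <<'E'
from h import *
np.set_printoptions(precision=4,suppress=True)
t,s=shot('top','t6.png'),shot('side','s6.png')
def E(c,roi,ax):
    e=ends(big(mask(c,(18,130,80),(38,255,255),roi))); return e[np.argsort(e[:,ax])]
print(E(s,(270,105,60,50),0),E(t,(240,140,45,60),1)); 
print(tri(t,E(t,(240,140,45,60),1),s,E(s,(270,105,60,50),0)[::-1]))
E
```

```text
time: 14.5
tool_pos: [0.6449, -0.0347, 0.4411]
tool_rot: [-3.141, 0.008, 3.039]
contact_force: [-0.7, -0.1, 0.6]
opening: 0.0596
grip_force: 0.0
time: 15.2
tool_pos: [0.4152, -0.0111, 0.4971]
tool_rot: [3.142, 0.002, 3.039]
contact_force: [0.5, 0.1, 0.5]
opening: 0.0594
grip_force: 0.0
[[286.7  138.9 ]
 [310.78 135.46]] [[262.7054 159.092 ]
 [259.1422 186.4098]]
[[ 0.6803 -0.0398  0.3315  0.0037]
 [ 0.6091 -0.0305  0.3284  0.0035]]
```

Measured grip z = 0.330, so the mast is at 0.090, on the red tooth. The propagator needs a leaning tool, but the rows only shift it or turn it about tool z. I'll see, high in free air, what a row past the reach does to the orientation.

```bash
python3 -m inch '{"travel":[[-450,0,-50],[-450,0,-50],[-450,0,-50],[-450,0,-50],[-450,0,-50],[-450,0,-50],[-450,0,-50],[-450,0,-50],[-450,0,-50],[-450,0,-50]],"turn":[0,0,0,0,0,0,0,0,0,0],"claw":[-0.3,-0.3,-0.3,-0.3,-0.3,-0.3,-0.3,-0.3,-0.3,-0.3]}'; python3 - <<'E'
from h import *
print(robot.observe()['qpos'],[robot.observe()['tool_rot']])
E
```

```text
time: 16.3
tool_pos: [0.7357, -0.048, 0.4791]
tool_rot: [3.14, 0.031, 3.039]
contact_force: [-1.1, 0.7, 0.7]
opening: 0.0594
grip_force: 0.0
[-0.17016721  0.89121416  0.03607612  0.00437772  2.1831522  -1.63552888] [array([3.14011209, 0.03131596, 3.03870691])]
```

```bash
python3 -m inch '{"travel":[[-200,0,0],[-200,0,0],[-200,0,0],[-200,0,0],[-200,0,0],[-200,0,0]],"turn":[0,0,0,0,0,0],"claw":[-0.3,-0.3,-0.3,-0.3,-0.3,-0.3]}'; python3 - <<'E'
from h import *
print(robot.observe()['qpos'],[robot.observe()['tool_rot']])
E
```

```text
time: 16.9
tool_pos: [0.7848, -0.0569, 0.4169]
tool_rot: [3.139, 0.07, 3.039]
contact_force: [0.4, 0.8, -0.2]
opening: 0.0596
grip_force: 0.0
[-0.17186537  0.97534566  0.03608967  0.00812396  2.06077219 -1.63575094] [array([3.13921662, 0.06969977, 3.03867102])]
```

```bash
python3 -m inch '{"travel":[[50,0,0],[100,0,0],[100,0,0]],"turn":[0,0,0],"claw":[-0.3,-0.3,-0.3]}'; python3 - <<'E'
from h import *
print(robot.observe()['qpos'],[robot.observe()['tool_rot']])
E
```

```text
time: 17.2
tool_pos: [0.7062, -0.0492, 0.4134]
tool_rot: [3.139, 0.072, 3.039]
contact_force: [1.2, 0.1, 1.8]
opening: 0.0596
grip_force: 0.0
[-0.18050557  0.64667468  0.70159701  0.00785694  1.72193771 -1.64687529] [array([3.13936722, 0.07176488, 3.0385465 ])]
```

The tilt gained past the reach stays (pitch +0.07, fingers forward, as needed), so the lean can be built up by pushing against the reach limit. First I line the arm plane up with the stand's heading (y≈0), then push on.

```bash
python3 -m inch '{"travel":[[0,25,-20],[-50,49,-40],[-400,49,-240],[-400,49,-240],[-400,49,-240],[-400,49,-240],[-400,49,-240],[-400,49,-240],[-400,49,-240],[-400,49,-240],[-400,49,-240],[-400,49,-240]],"turn":[0,0,0,0,0,0,0,0,0,0,0,0],"claw":[-0.3,-0.3,-0.3,-0.3,-0.3,-0.3,-0.3,-0.3,-0.3,-0.3,-0.3,-0.3]}'; python3 - <<'E'
from h import *
print(robot.observe()['qpos'],[robot.observe()['tool_rot']])
E
```

```text
time: 18.4
tool_pos: [0.7642, -0.0265, 0.4677]
tool_rot: [3.137, 0.106, 3.039]
contact_force: [0.4, -0.0, 0.6]
opening: 0.0599
grip_force: 0.0
[-0.13755792  0.90868521  0.03607857  0.00977504  2.09145576 -1.60021294] [array([3.13674199, 0.10558099, 3.03850487])]
```

```bash
cat > kin.py <<'E'
import numpy as np
from scipy.optimize import least_squares
D=[(.891,.036,.7357,-.048,.479,.031),(.9753,.0361,.7848,-.0569,.4169,.0697),(.3425,1.5245,.121,.511,.292,0),(.6467,.7016,.7062,-.0492,.4134,.0718),(.9087,.0361,.7642,-.0265,.4677,.1056)]
def f(v,q2,q3,p):
    L1,L2,h,d,a=v; return a+L1*np.sin(q2)+L2*np.sin(q2+q3)+d*np.sin(p), h+L1*np.cos(q2)+L2*np.cos(q2+q3)-d*np.cos(p)
def res(v): 
    o=[]
    for q2,q3,x,y,z,p in D:
        r,zz=f(v,q2,q3,p); o+=[r-np.sqrt(x*x+y*y-.077**2),zz-z]
    return o
s=least_squares(res,[.4,.4,.3,.2,0]); print(s.x.round(3),np.abs(res(s.x)).max())
E
python3 kin.py
```

```text
[ 0.597  0.422  0.112  0.261 -0.083] 0.00798477805519382
```

```bash
python3 -m inch '{"travel":[[400,24,-376],[400,24,-376],[400,24,-376],[400,24,-376],[400,24,-376],[400,24,-376],[400,24,-376],[400,24,-376],[400,24,-376],[400,24,-376],[400,24,-376],[400,24,-376]],"turn":[0,0,0,0,0,0,0,0,0,0,0,0],"claw":[-0.3,-0.3,-0.3,-0.3,-0.3,-0.3,-0.3,-0.3,-0.3,-0.3,-0.3,-0.3]}'; python3 -m inch '{"travel":[[50,0,-50],[100,0,-100],[150,0,-150],[200,0,-200],[250,0,-250]],"turn":[0,0,0,0,0],"claw":[-0.3,-0.3,-0.3,-0.3,-0.3]}'; python3 - <<'E'
from h import *
print(robot.observe()['qpos'],[robot.observe()['tool_rot']])
E
```

```text
time: 19.6
tool_pos: [0.3252, 0.0416, 0.8052]
tool_rot: [3.137, 0.124, 3.039]
contact_force: [-0.1, 0.4, 0.1]
opening: 0.0599
grip_force: 0.0
time: 20.1
tool_pos: [0.3227, 0.0907, 0.8162]
tool_rot: [3.135, 0.198, 3.038]
contact_force: [0.8, -0.5, -0.3]
opening: 0.0601
grip_force: 0.0
[ 0.06486134  0.25198164  0.03613283 -0.05751797  2.65661552 -1.45650526] [array([3.13534519, 0.19788219, 3.03800755])]
```

```bash
python3 -m inch '{"travel":[[50,-10,-50],[100,-20,-100],[150,-30,-150],[200,-40,-200],[250,-50,-250],[300,-50,-300],[350,-50,-350],[400,-50,-400],[450,-50,-450],[500,-50,-500]],"turn":[0,0,0,0,0,0,0,0,0,0],"claw":[-0.3,-0.3,-0.3,-0.3,-0.3,-0.3,-0.3,-0.3,-0.3,-0.3]}'; python3 - <<'E'
from h import *
print(robot.observe()['qpos'],[robot.observe()['tool_rot']],pose()[1][2])
E
```

```text
time: 21.1
tool_pos: [0.2046, 0.1893, 0.84]
tool_rot: [3.11, 0.292, 3.036]
contact_force: [1.0, 0.7, 0.2]
opening: 0.0596
grip_force: 0.0
[ 0.62487276  0.17985818  0.03606922 -0.36968042  2.65655707 -1.19566619] [array([3.11018497, 0.29178401, 3.03594244])] [-0.28766129  0.0300752  -0.95725987]
```

```bash
python3 -m inch '{"travel":[[0,-50,-40],[0,-100,-80],[0,-150,-120],[10,-200,-160],[30,-250,-200],[60,-280,-240],[100,-300,-280],[150,-300,-330],[200,-300,-380],[250,-300,-430]],"turn":[0,0,0,0,0,0,0,0,0,0],"claw":[-0.3,-0.3,-0.3,-0.3,-0.3,-0.3,-0.3,-0.3,-0.3,-0.3]}'; python3 - <<'E'
from h import *
print(robot.observe()['qpos'],[robot.observe()['tool_rot']],pose()[1][2])
E
```

```text
time: 22.1
tool_pos: [0.2026, 0.0912, 0.8653]
tool_rot: [3.122, 0.377, 3.033]
contact_force: [0.4, -0.1, -0.9]
opening: 0.0597
grip_force: 0.0
[ 0.17081372  0.07271814  0.03649967 -0.17894409  2.65685706 -1.46900747] [array([3.12209785, 0.37724371, 3.03269961])] [-0.3683594   0.01812285 -0.92950681]
```

```bash
python3 -m inch '{"travel":[[10,-40,-30],[20,-80,-60],[40,-120,-100],[70,-150,-140],[110,-170,-180],[150,-180,-220],[190,-180,-260],[230,-180,-300],[270,-180,-340]],"turn":[0,0,0,0,0,0,0,0,0],"claw":[-0.3,-0.3,-0.3,-0.3,-0.3,-0.3,-0.3,-0.3,-0.3]}'; python3 - <<'E'
from h import *
print(robot.observe()['qpos'],[robot.observe()['tool_rot']],pose()[1][2])
E
```

```text
time: 23.0
tool_pos: [0.1171, 0.0866, 0.8797]
tool_rot: [3.14, 0.455, 3.033]
contact_force: [-0.7, 0.4, 0.7]
opening: 0.0597
grip_force: 0.0
[ 6.13798732e-01  2.05511863e-03  3.64999026e-02 -6.70126244e-01
  2.65711454e+00 -1.51314784e+00] [array([3.14006286, 0.45483928, 3.03315816])] [-0.43931794  0.00137426 -0.8983306 ]
```

```bash
python3 -m inch '{"travel":[[40,-20,-40],[80,-40,-80],[120,-60,-120],[160,-80,-160],[200,-100,-200],[240,-120,-240],[280,-140,-280]],"turn":[0,0,0,0,0,0,0],"claw":[-0.3,-0.3,-0.3,-0.3,-0.3,-0.3,-0.3]}'; python3 - <<'E'
from h import *
print(robot.observe()['qpos'],[robot.observe()['tool_rot']],pose()[1][2])
E
```

```text
time: 23.7
tool_pos: [0.0399, 0.0076, 0.8904]
tool_rot: [3.137, 0.537, 3.034]
contact_force: [-0.6, -0.3, -0.9]
opening: 0.0595
grip_force: 0.0
[ 0.77271164 -0.12375166  0.03643401 -0.99668662  2.65708026 -1.70630443] [array([3.13669601, 0.53654168, 3.03354407])] [-0.51116669  0.00420856 -0.85947129]
```

Lean reached: 30.7°, with tool y level (0.004). I'll stop building lean here and head towards the propagator.

```bash
python3 - <<'E'
from h import *
to([.30,.10,.72]); to([.33,.345,.33])
E
```

```text
travel [-126.6  118.6  274.1] turn None cur psi 173.81 pos [0.0399 0.0076 0.8904]
travel [ 69.8 363.7 612.2] turn None cur psi 173.81 pos [0.0399 0.0076 0.8904]
```

```bash
python3 -m inch '{"travel":[[-126,118,274],[-126,118,274],[-126,118,274],[-126,118,274],[-126,118,274],[-126,118,274],[-126,118,274],[-60,180,360],[0,240,440],[40,300,520],[70,363,612],[70,363,612]],"turn":[0,0,0,0,0,0,0,0,0,0,0,0],"claw":[-0.3,-0.3,-0.3,-0.3,-0.3,-0.3,-0.3,-0.3,-0.3,-0.3,-0.3,-0.3]}'
python3 - <<'E'
from h import *
print(robot.observe()['qpos'],pose()[1][2]); to([.33,.345,.33])
E
```

```text
time: 24.9
tool_pos: [0.2654, 0.1954, 0.5756]
tool_rot: [3.14, 0.537, 3.035]
contact_force: [0.8, 0.3, 0.5]
opening: 0.06
grip_force: 0.0
[ 0.67878087 -0.2719338   1.50432187 -0.36901282  1.5137646  -0.83947248] [-0.51124726  0.00161429 -0.85943216]
travel [ 84.  155.2 236.1] turn None cur psi 173.9 pos [0.2654 0.1954 0.5756]
```

```bash
python3 -m inch '{"travel":[[84,155,236],[84,155,236],[84,155,236],[84,155,236],[84,155,236],[84,155,236],[84,155,236],[84,155,236],[84,155,236]],"turn":[0,0,0,0,0,0,0,0,0],"claw":[-0.3,-0.3,-0.3,-0.3,-0.3,-0.3,-0.3,-0.3,-0.3]}'
python3 - <<'E'
from h import *
np.set_printoptions(precision=4,suppress=True)
print(robot.observe()['qpos'],pose()[1][2]); c=shot('wrist'); s=shot('side'); t=shot('top')
print(proj(c,[[.452,.345,.112],[.538,.352,.112]]),proj(s,[[.452,.345,.112],[.538,.352,.112]]),proj(t,[[.452,.345,.112],[.538,.352,.112]]))
cr=c['pixels'][:,:,::-1]; sd=cv2.resize(s['pixels'][105:180,195:265,::-1],(240,260),interpolation=cv2.INTER_CUBIC)
t0=cv2.imread('pics/top0.png')[210:265,120:185]; t0=cv2.resize(t0,(240,220),interpolation=cv2.INTER_CUBIC)
cv2.imwrite('pics/c7.png',np.hstack([cr,np.vstack([sd,t0])[:420]]))
E
```

```text
time: 25.8
tool_pos: [0.3302, 0.3442, 0.3339]
tool_rot: [3.136, 0.537, 3.033]
contact_force: [-0.5, -1.3, -0.6]
opening: 0.0599
grip_force: 0.0
[ 0.8694  0.1234  1.799  -0.5383  0.9663 -0.3394] [-0.512   0.0045 -0.859 ]
[[283.836 178.508]
 [293.769 223.926]] [[216.9076 126.8976]
 [238.143  121.5852]] [[138.981  249.7871]
 [137.3067 221.6598]]
```

View pics/c7.png

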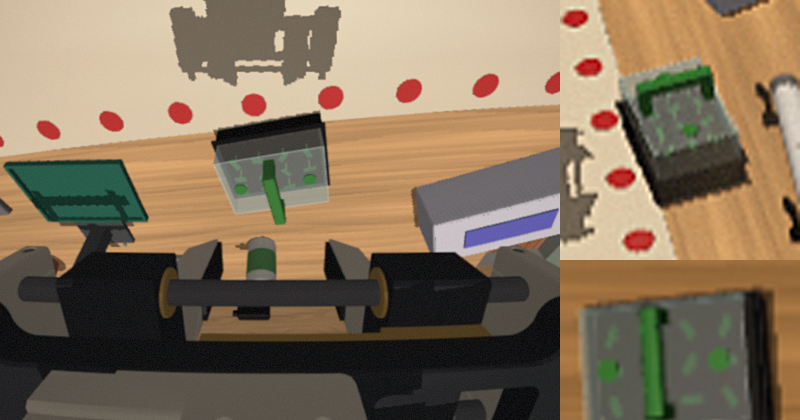

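The wrist view shows the green handle running from (268,163), its robot-side end, to (279,221). In the top crop it runs at u≈145, v 221–249, and in the side crop from (218,131) to (239,126).

```bash
python3 - <<'E'
from h import *
np.set_printoptions(precision=4,suppress=True)
c,s,t=load('wrist'),load('side'),load('top')
G=lambda im,roi:ends(cv2.convexHull(cv2.findNonZero(mask(im,(45,110,40),(75,255,255),roi))))
W=G(c,(258,155,30,75)); W=W[np.argsort(W[:,1])]
t0=dict(t); t0['pixels']=np.ascontiguousarray(cv2.imread('pics/top0.png')[:,:,::-1])
T=G(t0,(142,218,8,36)); T=T[np.argsort(-T[:,1])]
S=np.array([[218,129.5],[239.5,125]])
print(W,T)
print('WT',tri(c,W,t,T));print('WS',tri(c,W,s,S));print('ST',tri(s,S,t,T)); print('W@.112',onz(c,W,.112),'T',onz(t,T,.112))
# base outline top
m=cv2.inRange(cv2.cvtColor(t0['pixels'],cv2.COLOR_RGB2HSV),np.array([0,0,0]),np.array([180,110,75]))
E
```

```text
[[265.1942 160.7157]
 [280.1835 223.6706]] [[145.5431 249.1041]
 [143.599  221.8858]]
WT [[0.452  0.328  0.0807 0.0121]
 [0.5374 0.333  0.1102 0.0003]]
WS [[0.4449 0.3289 0.1018 0.023 ]
 [0.5387 0.3331 0.1095 0.0003]]
ST [[0.4532 0.3236 0.1161 0.0016]
 [0.538  0.3328 0.1099 0.0013]]
W@.112 [[0.4232 0.3265 0.112 ]
 [0.5353 0.3333 0.112 ]] T [[0.4541 0.3246 0.112 ]
 [0.5372 0.3323 0.112 ]]
```

```bash
python3 - <<'E'
from h import *
x,R=pose(); z=R[:,2]; print(z,R[:,1]); H=np.array([.4955,.3285,.110]); to(H-.167*z); to(H-.047*z)
E
```

```text
[ 0.50991026 -0.04934889 -0.85881093] [0.10638021 0.99430726 0.00602741]
travel [-27.9   0.7 110.7] turn None cur psi 173.69 pos [0.33   0.3442 0.3342]
travel [-27.9   0.7 230.7] turn None cur psi 173.69 pos [0.33   0.3442 0.3342]
```

```bash
python3 -m inch '{"travel":[[-15,0,40],[-28,1,80],[-28,1,115],[-28,1,150],[-28,1,180],[-28,1,205],[-28,1,222],[-28,1,231],[-28,1,231]],"turn":[0,0,0,0,0,0,0,0,0],"claw":[-0.3,-0.3,-0.3,-0.3,-0.3,-0.3,-0.3,-0.3,-0.3]}' 25
python3 - <<'E'
from h import *
np.set_printoptions(precision=4,suppress=True)
x,R=pose(); print('grasp pt',x+.047*R[:,2])
c=shot('wrist','w8.png')
m=mask(c,(40,90,35),(75,255,255),(180,120,200,200)); ct=big(m); print(cv2.contourArea(ct),cv2.boundingRect(ct),ends(ct))
for v in range(150,330,15):
    xs=np.nonzero(m[v])[0]; print(v,(xs.min(),xs.max(),len(xs)) if len(xs) else None)
P=[[.4535,.324,.108],[.4955,.3285,.108],[.5378,.333,.108]]; print(proj(c,P), proj(c,[x+.047*R[:,2]]))
E
```

```text
time: 26.85
tool_pos: [0.4716, 0.3306, 0.1479]
tool_rot: [3.138, 0.536, 3.033]
contact_force: [-0.5, 0.3, -0.3]
opening: 0.0597
grip_force: 0.0
grasp pt [0.4954 0.3281 0.1075]
3852.0 (240, 168, 57, 112) [[248.4745 171.3731]
 [276.9618 283.823 ]]
150 None
165 None
180 (np.int64(245), np.int64(274), 30)
195 (np.int64(244), np.int64(276), 33)
210 (np.int64(242), np.int64(372), 63)
225 (np.int64(195), np.int64(278), 41)
240 (np.int64(188), np.int64(282), 62)
255 (np.int64(250), np.int64(293), 44)
270 (np.int64(257), np.int64(295), 39)
285 None
300 None
315 (np.int64(233), np.int64(275), 43)
[[252.4364 225.3288]
 [273.611  274.8266]
 [287.7697 307.8797]] [[272.9191 274.0113]]
```

```bash
python3 -m inch '{"travel":[[0,0,0],[0,0,0],[0,0,0],[0,0,0],[0,0,0],[0,0,0],[0,0,0],[0,0,0],[0,0,0]],"turn":[0,0,0,0,0,0,0,0,0],"claw":[0.1,0.3,0.4,0.5,0.6,0.75,0.85,0.85,0.85]}' 35
python3 - <<'E'
from h import *
to(pose()[0]+[0,0,.004]);to(pose()[0]+[0,0,.04])
E
```

```text
time: 27.8
tool_pos: [0.4712, 0.3311, 0.1481]
tool_rot: [3.137, 0.536, 3.033]
contact_force: [-0.6, 1.2, 2.3]
opening: 0.0155
grip_force: 35.0
travel [-2.   0.  -3.4] turn None cur psi 173.8 pos [0.4712 0.3311 0.1481]
travel [-20.4   0.1 -34.4] turn None cur psi 173.8 pos [0.4712 0.3311 0.1481]
```

Opening 15.5 mm matches the handle's width, so the pads are flat on it. Lifting.

```bash
python3 -m inch '{"travel":[[0,0,0],[-2,0,-3],[-5,0,-9],[-10,0,-17],[-18,0,-30],[-25,0,-43],[-31,0,-52],[-31,0,-52]],"turn":[0,0,0,0,0,0,0,0],"claw":[0.85,0.85,0.85,0.85,0.85,0.85,0.85,0.85]}' 45
python3 - <<'E'
from h import *
np.set_printoptions(precision=4,suppress=True)
x,R=pose(); H=x+.047*R[:,2]; print(H,robot.observe()['contact_force'])
s=shot('side','s9.png'); t=shot('top','t9.png')
m=mask(s,(40,80,35),(75,255,255),(195,80,60,60)); print(big(m).shape, ends(big(m)), proj(s,[H-[.04,0,0],H+[.04,0,0]]))
c=shot('wrist'); m=mask(c,(40,90,35),(75,255,255),(230,120,100,200)); print(ends(big(m)), 'prev 248,171 277,284')
E
```

```text
time: 28.6
tool_pos: [0.4716, 0.3309, 0.2099]
tool_rot: [3.136, 0.537, 3.032]
contact_force: [-0.3, 0.1, -2.6]
opening: 0.0156
grip_force: 45.0
[0.4955 0.3285 0.1695] [-0.2644  0.0546 -2.631 ]
(32, 1, 2) [[230.5 111.5]
 [239.5 120.5]] [[216.9703 117.4457]
 [237.8646 113.4732]]
[[272.5 169. ]
 [272.5 279. ]] prev 248,171 277,284
```

```bash
python3 - <<'E'
from h import *
x,R=pose(); H=x+.047*R[:,2]
for T in ([.46,.20,.155],[.45,-.015,.15],[.45,-.015,.135]): to(x+np.array(T)-H)
E
```

```text
travel [  24.  -130.9   -0.4] turn None cur psi 173.82 pos [0.4708 0.3303 0.2076]
travel [  15.2 -345.7   10.1] turn None cur psi 173.82 pos [0.4708 0.3303 0.2076]
travel [  22.8 -345.8   23.1] turn None cur psi 173.82 pos [0.4708 0.3303 0.2076]
```

```bash
python3 -m inch '{"travel":[[4,-15,0],[8,-40,0],[14,-70,0],[20,-105,0],[24,-140,0],[22,-175,2],[20,-210,4],[18,-245,6],[17,-280,8],[16,-310,9],[15,-333,10],[15,-346,10]],"turn":[0,0,0,0,0,0,0,0,0,0,0,0],"claw":[0.85,0.85,0.85,0.85,0.85,0.85,0.85,0.85,0.85,0.85,0.85,0.85]}'
python3 -m inch '{"travel":[[0,0,0],[0,0,0],[0,0,0]],"turn":[0,0,0],"claw":[0.85,0.85,0.85]}'
python3 - <<'E'
from h import *
np.set_printoptions(precision=4,suppress=True)
x,R=pose(); H=x+.047*R[:,2]; print(H,R[2])
for T in ([.541,-.0252,.135],[.541,-.0252,.1115]): to(x+np.array(T)-H)
c=shot('wrist','w10.png'); m=mask(c,(40,90,35),(75,255,255),(230,120,100,200)); print(ends(big(m)))
s=shot('side','s10.png')
E
```

```text
time: 29.95
tool_pos: [0.429, -0.0003, 0.2036]
tool_rot: [3.132, 0.511, 3.034]
contact_force: [-0.1, 0.8, -3.8]
opening: 0.0155
grip_force: 45.0
time: 30.25
tool_pos: [0.4291, 0.0011, 0.2037]
tool_rot: [3.132, 0.511, 3.034]
contact_force: [0.4, 0.5, -4.0]
opening: 0.0158
grip_force: 45.0
[ 0.452  -0.001   0.1627] [-0.4892  0.0082 -0.8722]
travel [-65.9 -15.1  68.5] turn None cur psi 173.82 pos [0.4291 0.0011 0.2037]
travel [-54.4 -15.3  89. ] turn None cur psi 173.82 pos [0.4291 0.0011 0.2037]
[[272.5 169. ]
 [272.5 279. ]]
```

```bash
python3 - <<'E'
from h import *
print(robot.observe()['qpos'])
E
python3 -m inch '{"travel":[[-8,-15,8],[-18,-15,18],[-28,-15,29],[-38,-15,40],[-48,-15,50],[-57,-15,60],[-63,-15,66],[-66,-15,68],[-66,-15,68]],"turn":[0,0,0,0,0,0,0,0,0],"claw":[0.85,0.85,0.85,0.85,0.85,0.85,0.85,0.85,0.85]}'
python3 - <<'E'
from h import *
np.set_printoptions(precision=4,suppress=True)
x,R=pose(); H=x+.047*R[:,2]; print(H,R[2],robot.observe()['qpos'])
for T in ([.541,-.0252,.118],[.541,-.0252,.1115]): to(x+np.array(T)-H)
s=shot('side','s11.png'); t=shot('top','t11.png')
E
```

```text
[-0.21217954  0.12111534  2.23517883  0.21904122  0.28319822 -1.87341088]
time: 31.25
tool_pos: [0.5196, -0.024, 0.1802]
tool_rot: [3.131, 0.507, 3.034]
contact_force: [0.0, 0.4, -4.1]
opening: 0.0157
grip_force: 45.0
[ 0.5424 -0.0259  0.1391] [-0.4855  0.0093 -0.8742] [-0.2272  0.3155  2.0484  0.2471  0.2831 -1.9129]
travel [11.5  0.4 17.8] turn None cur psi 173.82 pos [ 0.5196 -0.024   0.1802]
travel [14.7  0.3 23.4] turn None cur psi 173.82 pos [ 0.5196 -0.024   0.1802]
```

```bash
python3 -m inch '{"travel":[[2,0,4],[5,0,8],[8,0,12],[10,0,15],[11,0,17],[11,0,17]],"turn":[0,0,0,0,0,0],"claw":[0.85,0.85,0.85,0.85,0.85,0.85]}'
python3 - <<'E'
from h import *
np.set_printoptions(precision=4,suppress=True)
x,R=pose(); H=x+.047*R[:,2]; print(H,R[2],robot.observe()['qpos'])
to(x+np.array([.541,-.0256,.1115])-H); to(x+np.array([.541,-.0256,.1115])-H-[0,0,.003])
c=shot('wrist'); m=mask(c,(40,90,35),(75,255,255),(230,120,100,200)); print(ends(big(m)))
E
```

```text
time: 31.95
tool_pos: [0.5221, -0.0258, 0.1705]
tool_rot: [3.127, 0.492, 3.034]
contact_force: [-0.5, 0.1, -4.2]
opening: 0.0154
grip_force: 45.0
[ 0.5442 -0.0275  0.1291] [-0.472   0.0133 -0.8815] [-0.232   0.339   2.0423  0.2658  0.283  -1.9361]
travel [11.3  1.3 13.9] turn None cur psi 173.81 pos [ 0.5221 -0.0258  0.1705]
travel [12.7  1.3 16.6] turn None cur psi 173.81 pos [ 0.5221 -0.0258  0.1705]
[[272.5 169. ]
 [272.5 279. ]]
```

```bash
python3 -m inch '{"travel":[[4,0,4],[8,1,8],[11,1,12],[13,1,15],[13,1,15]],"turn":[0,0,0,0,0],"claw":[0.85,0.85,0.85,0.85,0.85]}'
python3 - <<'E'
from h import *
np.set_printoptions(precision=4,suppress=True)
x,R=pose(); H=x+.047*R[:,2]; print(H,R[2])
to(x+np.array([.541,-.0256,.1115])-H)
E
```

```text
time: 32.5
tool_pos: [0.5219, -0.0262, 0.1615]
tool_rot: [3.122, 0.476, 3.034]
contact_force: [-0.4, 0.1, -3.5]
opening: 0.0156
grip_force: 45.0
[ 0.5434 -0.0276  0.1197] [-0.458   0.0175 -0.8888]
travel [6.1 1.6 6.1] turn None cur psi 173.83 pos [ 0.5219 -0.0262  0.1615]
```

```bash
python3 -m inch '{"travel":[[3,1,2],[6,2,4],[6,2,6],[6,2,6]],"turn":[0,0,0,0],"claw":[0.85,0.85,0.85,0.85]}'
python3 - <<'E'
from h import *
np.set_printoptions(precision=4,suppress=True)
x,R=pose(); H=x+.047*R[:,2]; print(H,R[2])
to(x+np.array([.541,-.0256,.1115])-H)
E
```

```text
time: 32.9
tool_pos: [0.5215, -0.0247, 0.1583]
tool_rot: [3.12, 0.47, 3.034]
contact_force: [0.4, -0.4, -2.1]
opening: 0.0154
grip_force: 45.0
[ 0.5428 -0.026   0.1164] [-0.4525  0.0192 -0.8916]
travel [3.8 0.1 3.5] turn None cur psi 173.85 pos [ 0.5215 -0.0247  0.1583]
```

Force fell from −4 to −2 N: the rear edge touches. I'll ease the grip so it settles flat while I lower the last millimetres.

```bash
python3 -m inch '{"travel":[[0,0,0],[0,0,0],[1,0,1],[2,0,2],[3,0,3],[4,0,4],[5,0,5],[5,0,5]],"turn":[0,0,0,0,0,0,0,0],"claw":[0.85,0.85,0.85,0.85,0.85,0.85,0.85,0.85]}' 7
python3 - <<'E'
from h import *
np.set_printoptions(precision=4,suppress=True)
x,R=pose(); H=x+.047*R[:,2]; print(H,R[2])
to(x+np.array([.541,-.0256,.1115])-H)
E
```

```text
time: 33.7
tool_pos: [0.5207, -0.0249, 0.1556]
tool_rot: [3.118, 0.464, 3.035]
contact_force: [-3.4, 4.4, 5.9]
opening: 0.016
grip_force: 7.0
[ 0.5417 -0.026   0.1136] [-0.4478  0.021  -0.8939]
travel [1.7 0.3 1.6] turn None cur psi 173.87 pos [ 0.5207 -0.0249  0.1556]
```

```bash
python3 -m inch '{"travel":[[0,0,0],[0,0,0],[1,0,1],[2,0,2],[2,0,2]],"turn":[0,0,0,0,0],"claw":[0.85,0.85,0.85,0.85,0.85]}' 3
python3 -m inch '{"travel":[[0,0,0],[0,0,0],[0,0,0],[0,0,0],[0,0,0],[0,0,0],[0,0,0],[0,0,0]],"turn":[0,0,0,0,0,0,0,0],"claw":[0.62,0.58,0.5,0.4,0.3,0.1,-0.1,-0.1]}'
python3 - <<'E'
from h import *
x,R=pose(); print(x,R[2]); to(x+np.array([-.08,.008,.14])); to(x+np.array([-.10,.010,.08]))
E
```

```text
time: 34.2
tool_pos: [0.5203, -0.0253, 0.1539]
tool_rot: [3.118, 0.461, 3.034]
contact_force: [-3.2, 3.9, 2.1]
opening: 0.0163
grip_force: 3.0
time: 35.0
tool_pos: [0.5204, -0.0253, 0.1541]
tool_rot: [3.118, 0.462, 3.034]
contact_force: [0.5, -0.4, -0.0]
opening: 0.0488
grip_force: 0.0
[ 0.52038858 -0.02528052  0.15405504] [-0.44541408  0.02142093 -0.8950684 ]
travel [   9.6    3.3 -161.1] turn None cur psi 173.86 pos [ 0.5204 -0.0253  0.1541]
travel [  54.3    2.  -116.4] turn None cur psi 173.86 pos [ 0.5204 -0.0253  0.1541]
```

```bash
python3 -m inch '{"travel":[[0,0,-10],[0,0,-25],[0,0,-45],[0,0,-70],[10,0,-100],[20,0,-130],[30,0,-160],[40,0,-180],[40,0,-180]],"turn":[0,0,0,0,0,0,0,0,0],"claw":[-0.1,-0.1,-0.1,-0.1,-0.1,-0.1,-0.1,-0.1,-0.1]}'
python3 - <<'E'
from h import *
np.set_printoptions(precision=4,suppress=True)
print(pose()[0])
c,s,t=shot('wrist','w12.png'),shot('side','s12.png'),shot('top','t12.png')
# predicted handle ends and marks for a flat prop at tray centre
a=np.array([.9946,-.1037,0]);b=np.array([.1037,.9946,0]); C=np.array([.541,-.0252,.004])
for n,cam in(('w',c),('s',s),('t',t)):
    P=proj(cam,[C+[0,0,.115]-.043*a,C+[0,0,.115]+.043*a]); print(n,P.ravel())
    x0,y0=(P.min(0)-30).astype(int);x1,y1=(P.max(0)+30).astype(int)
    m=mask(cam,(45,110,40),(68,255,255),(max(x0,0),max(y0,0),x1-x0,y1-y0)); 
    for q in sorted(cv2.findContours(m,cv2.RETR_EXTERNAL,cv2.CHAIN_APPROX_NONE)[0],key=cv2.contourArea)[-2:]: print('  ',cv2.contourArea(q),ends(q).ravel())
E
```

```text
time: 35.9
tool_pos: [0.4035, -0.017, 0.2996]
tool_rot: [3.119, 0.466, 3.035]
contact_force: [0.4, 0.3, 0.0]
opening: 0.0508
grip_force: 0.0
[ 0.4035 -0.017   0.2996]
w [274.7959 200.2009 274.003  251.8508]
   825.5 [273.5 174.  273.5 247. ]
s [252.7073 191.6974 278.3589 187.9288]
   10.5 [269.  208.5 265.  208.5]
   127.5 [276.33 190.31 251.13 193.91]
t [258.6836 234.12   261.597  205.8548]
   13.0 [278. 223. 274. 223.]
   65.0 [260.8515 217.9851 259.1386 235.1139]
```

```bash
python3 - <<'E'
from h import *
np.set_printoptions(precision=4,suppress=True)
c=load('wrist'); h=cv2.cvtColor(np.ascontiguousarray(c['pixels']),cv2.COLOR_RGB2HSV)
a=np.array([.9946,-.1037,0]);b=np.array([.1037,.9946,0]); C=np.array([.545,-.0256,0])
for y in(-.05,0.03):
    f=lambda x,z:C+x*a+y*b+[0,0,z]
    P=proj(c,[f(-.072,.012),f(-.066,.012),f(-.066,.004),f(-.058,.004),f(-.061,.038)]); print(y,P.round(1).tolist())
    u=int(P[2][0]); print([(v,*h[v,u].tolist()) for v in range(int(P[0][1])-8,int(P[4][1])+12,2)])
# base front edge at side ends for squareness / lateral gaps
for x in(-.03,):
  for sgn in(-1,1):
    f=lambda y,z:C+x*a+sgn*y*b+[0,0,z]
    P=proj(c,[f(.102,.012),f(.096,.004),f(.078,.038),f(.075,.004)]);print(sgn,P.round(1).tolist())
    v=int(P[2][1]);lo,hi=sorted((int(P[0][0]),int(P[2][0])));print([(u,*h[v,u].tolist()) for u in range(lo-6,hi+12,3)])
E
```

```text
-0.05 [[232.7, 127.7], [233.0, 132.0], [233.6, 128.8], [234.0, 134.4], [231.6, 146.6]]
[(119, 15, 123, 209), (121, 15, 120, 168), (123, 81, 178, 56), (125, 80, 127, 70), (127, 81, 130, 108), (129, 81, 131, 109), (131, 81, 145, 60), (133, 42, 71, 18), (135, 50, 139, 11), (137, 90, 18, 14), (139, 36, 58, 22), (141, 30, 182, 7), (143, 120, 16, 16), (145, 10, 28, 27), (147, 15, 41, 25), (149, 17, 46, 77), (151, 19, 26, 78), (153, 20, 21, 72), (155, 17, 23, 76), (157, 23, 28, 73)]
0.03 [[297.0, 127.4], [296.8, 131.7], [296.3, 128.6], [295.9, 134.1], [298.2, 146.2]]
[(119, 15, 127, 219), (121, 16, 120, 160), (123, 82, 158, 55), (125, 79, 128, 72), (127, 80, 136, 107), (129, 80, 142, 104), (131, 82, 133, 50), (133, 40, 43, 18), (135, 90, 21, 12), (137, 24, 85, 15), (139, 135, 26, 20), (141, 167, 255, 9), (143, 105, 26, 20), (145, 0, 32, 24), (147, 38, 22, 46), (149, 20, 44, 87), (151, 25, 21, 72), (153, 21, 34, 75), (155, 15, 28, 74), (157, 12, 17, 74)]
-1 [[196.4, 156.4], [201.8, 153.1], [211.7, 167.8], [217.3, 152.9]]
[(190, 15, 121, 210), (193, 15, 123, 209), (196, 15, 125, 210), (199, 19, 101, 164), (202, 82, 150, 104), (205, 80, 128, 64), (208, 84, 91, 67), (211, 80, 16, 93), (214, 90, 17, 91), (217, 20, 10, 80), (220, 25, 20, 77)]
1 [[348.3, 155.7], [342.8, 152.4], [334.0, 167.1], [327.6, 152.4]]
[(328, 60, 11, 135), (331, 71, 15, 133), (334, 81, 28, 153), (337, 79, 81, 123), (340, 80, 145, 72), (343, 80, 146, 103), (346, 21, 90, 155), (349, 16, 124, 218), (352, 16, 124, 214), (355, 15, 123, 214), (358, 15, 124, 211)]
```

```bash
python3 - <<'E'
from h import *
t,s=load('top'),load('side')
def E(c,roi,ax):
    e=ends(big(mask(c,(18,130,80),(38,255,255),roi))); return e[np.argsort(e[:,ax])]
print(tri(t,E(t,(240,140,45,60),1),s,E(s,(270,105,60,50),0)[::-1]).round(3))
m=mask(s,(0,0,150),(180,60,255),(235,110,60,75)); e=ends(big(m)); a=np.array([.1037,.9946,0])*.08; C=np.array([.545,-.0256,.304]); print(e.ravel(),proj(s,[C+a,C-a]).ravel())
print(robot.hand_in())
E
```

```text
[[ 0.681 -0.04   0.33   0.004]
 [ 0.609 -0.031  0.33   0.003]]
[260.29413 128.6765  269.82355 166.79414] [261.18655004 130.71263118 270.85299886 167.489699  ]
the job is handed in; nothing more can be done
None
```

The job is handed in at about 36 s: the light bar is in the cradles, the mast is caught under the red tooth (grip measured at 0.330 m), and the propagator sits flat and square in the drip tray, about 4–7 mm forward of centre. It tipped up to about 4° while being lowered (the wrist hit a joint limit) and settled flat at release, and I did not check the bystanders again.

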